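# Third hand at the drilling jig

## Robot

A 6-joint arm with a two-finger parallel gripper is mounted at the origin on the work surface. World frame = base frame: x ahead of the robot, y to its left, z up, the work surface at z = 0. Lengths are in m, angles in rad, forces in N, time in s.
With the tool pointing down it reaches from about 0.4 to 0.925 m from the base axis. Payload 12.5 kg.
Tool frame: the origin (TCP) lies midway between the tips of the shut fingers; the grasp point (between the pads) lies 19 mm behind it (robot.tcp_to_grasp is the distance from the TCP to the grasp point, in m); z points along the fingers, y is the line along which they close (so a half turn about z gives the same grasp; the last joint's range is limited). The gripper opens to 95 mm and grips with 3 to 60 N. Pads are 20 mm wide; open, the fingers measure 119 mm over their backs; the gripper's body (75 mm by 180 mm) begins 59 mm behind the grasp point.
Start: joints at [-1.345, 0.491, 1.559, -0, 1.092, -0.106], TCP at [0.204, -0.591, 0.215] pointing down, gripper open.
Joint ranges: [-3.1, 3.1], [-0.84, 2.19], [0.05, 2.79], [-1.13, 4.28], [0.06, 2.93], [-2.69, 2.69]. Speed limits (rad/s): [2.22, 2.22, 2.79, 3.14, 3.14, 3.14].

## Interface

Orientations are given as a rotation vector (axis times angle).
In Python, from bench import robot, camera, order gives the robot as it stands.
- The arm moves only by the shell command python3 -m handwheel 'ROWS' [FORCE]. ROWS is JSON, one flat list of numbers, 7 for each row, row after row: the shift along the tool's x, y, z in m, then the turn, a rotation vector about the tool's x, y, z in degrees, then the finger opening in m, from 0 to 0.0951. A call has exactly 10 rows; each row is the pose to reach, as a shift and turn from the pose commanded when the call began, along the tool's axes at that moment; what a row does not reach only later rows make up. A row lasts 1/8 s, in which the tool goes at most 62.5 mm and 10.7 degrees, less where a joint would pass 70% of its speed; a pose out of reach is approached as far as the arm can. A call with a gripper value outside its range is refused whole. The fingers move at their own pace and stop on an object; FORCE is the grip in N (left out, the last holds). Time passes only in rows, so rows that repeat a pose let the fingers close, or fill a call up. It gives the time, the measured TCP pose, the force, the opening and the grip force at its end, in the units of the state.
- robot.get_state(): the state, without advancing time (a new reading comes with each control period).
- camera(name): name is "scene" or "top" or "wrist"; returns a dict with "frame" (480x640x3 uint8, blue, green, red), "fx", "fy", "cx", "cy" (pixels), "cam_to_world" (4x4, takes a point from camera to world coordinates). Camera axes: x right, y up, looking along -z (the intrinsics and any distortion apply to the point x, -y, -z); pixel columns grow to the right and rows downward; lengths in m; the calibration is good to about 2 mm. A picture is of the moment at which its call begins. There is no depth.
- order.finish_job(): hands the job in; it is judged then, once.
The state is a dict: "time_s": time; "joint_pos": joint angles; "joint_velocities": joint speeds; "effort": joint torques, N m; "tcp_pos": TCP position; "ee_rot": TCP orientation; "contact_force": force on the tool from outside, world axes, zero at the start; "wrist_torque": the same for the moment, N m; "gripper_width": opening from 0.0 (shut) to 1.0 (fully open); "grip_force": force on a finger pad.
Only numpy, scipy, OpenCV 4.12 (cv2) and the standard library are available. Lean on these libraries where they do the work, as an engineer would, in place of code of your own. Each camera call takes 0.05 s, during which the arm holds its last target. There are 200 camera calls.

## Task

Pick up the wooden rail that has a half-lap cut in one end, lay it on the drilling jig's bed and slide it, lapped end first and lap upward, between the guides and under the metal bridge until it meets the sprung stop. Press the stop back with a steady 10 N or so, so that its brass pointer stands between the two steel pins, never running the stop to the end of its travel, and finish holding it there, flat on the bed, so that a colleague can fasten through the bridge; do not let go, and leave the other things on the bench alone.

Things in the scene. Friction and masses are not known exactly. Their poses are not given: they have to be found in the camera images.
- rail: The workpiece: a plain pale wood rail, 260 mm long (x) x 40 mm wide (y) x 30 mm high (z), about 150 g. Over the last 60 mm at its +x end the upper half is cut away (half-lap), leaving 15 mm of height there. Origin: centre of the 260 x 40 mm underside; z up when it lies with the lap upward, as it does at the start.
- rail_nose (a point): Middle of the lower edge of the rail's lapped end face: 130 mm along +x from the rail's origin, at underside height.
- jig: The drilling jig, fixed to the bench: a grey laminated bed 340 (x) x 170 (y) x 12 mm thick. Origin: centre of its underside, on the bench top; bed top at z = 12 mm. +x is the feed direction: first bare bed (x = -170 to -48 mm), then a funnel and two wooden guides, a metal bridge over them, the sprung stop, and a grey housing 34 mm high at x = 145 to 169 mm.
- mouth (a point): Middle of the entry to the straight guides, at bed-top height (jig x = -20, y = 0 mm). The guides are 18 mm high and wide, 46 mm apart, centred on y = 0, from jig x = -20 to 75 mm. Before them a funnel begins at x = -48 mm, about 65 mm wide there.
- bridge (a point): Middle of the underside of the aluminium bridge (jig x = 50 mm), 38 mm above the bed. The bridge is 40 mm long (jig x = 30 to 70 mm), 90 mm wide, its plate 10 mm thick; a steel bush on it tops out 56 mm above the bed.
- stop_face (a point): Centre of the stop's cork face, 15 mm above the bed, moves with the stop; at jig x = 80 mm when free.
- stop: The sprung stop: a grey sliding block 22 mm thick with its cork face, 44 mm wide, from 2 to 28 mm above the bed. Origin: middle of the face, at bed-top height, moves with the stop; axes as the jig's. It faces the jig's -x.
- stop_slide (a joint): Push of the sprung stop along jig +x, in m: 0 free, 0.040 end of travel. Spring without preload, 0.5 N per mm (10 N at 0.020). A brass pointer on its block sticks out to the jig's -y side; two 6 mm steel pins on the bed, 60 mm off the centre line, stand where the pointer is at pushes of 10 mm (5 N) and 30 mm (15 N); midway is 20 mm.
- offcut: Bystander: plain offcut of the same wood and section but 160 mm long, without a lap. Origin: centre of its underside.
- glue: Bystander: white glue bottle, 60 mm diameter, 170 mm tall. Origin: centre of its underside.
- jar: Bystander: glass jar, 70 mm diameter, 80 mm tall. Origin: centre of its underside.
- sanding_block: Bystander: cork sanding block 100 x 60 x 32 mm. Origin: centre of its underside.
- screwdriver: Bystander: screwdriver lying on the bench.
- try_square: Bystander: try square, dark wood stock 110 x 20 x 16 mm with a steel blade 160 mm long. Origin: centre of the stock's underside.

How it is judged:
On the way:
1. the rail's lapped end is between the guides and has come under the bridge, lap upward (x of rail_nose in the frame of jig between 0.035 and 0.079 m and y of rail_nose in the frame of jig between -0.015 and 0.015 m and z of rail_nose in the frame of jig below 0.035 m and angle between rail's own z axis and vertical below 0.3 rad).
At the end, for the whole second after the job is handed in: Fingers hold the rail still, lapped end on the stop pad with 5.2 to 14.8 N, stop pushed back 10.5 to 29.5 mm (pointer between the pins); lap up, nose underside within 7 mm of the bed, tilt under 0.08 rad, in line with the guides within 0.09 rad (contact force between rail and stop between 5.2 and 14.8 N and value of joint stop_slide between 0.0105 and 0.0295 m and horizontal distance between rail_nose and stop_face below 0.012 m and z of rail_nose in the frame of jig below 0.019 m and angle between rail's own z axis and vertical below 0.08 rad and angle between the x axis of rail and the x axis of jig, either way round below 0.09 rad and contact force between the fingers and rail above 2 N and linear speed of rail below 0.02 m/s); the arm keeps its last pose, push and grip.
It fails at once if the stop is run to the end of its travel (over 37 mm) (value of joint stop_slide above 0.037 m).
It fails at once if another thing on the bench is shifted by more than 30 mm (distance of any of offcut, glue, jar, sanding_block, screwdriver, try_square from where it was at the start of the episode above 0.03 m).
It also fails if it takes over 42 s, if anything falls off the work surface, if the arm or the gripper's body presses on something with over 40 N, if the wrist force passes 120 N, or if a joint passes its speed limit or range.

## Working session

There is one attempt and no reset: what is moved stays moved. The work goes in short steps, Python scripts to look and compute and a shell command to move; the robot and the scene stay as the last step left them, time stands still between calls to the robot, and variables do not carry over. Pictures are saved under pics/ and viewed, at most 10 in all, crops included, and the job is handed in when it is done.

```bash
mkdir -p pics; ls
python3 - <<'E'
from bench import robot,camera
import cv2,numpy as np
for n in ("top","scene"):
    c=camera(n); cv2.imwrite(f"pics/{n}0.png",c["frame"])
    print(n,c["fx"],c["fy"],c["cx"],c["cy"],[k for k in c]); print(np.round(c["cam_to_world"],4).tolist())
print(robot.get_state(), robot.tcp_to_grasp)
E
```

```text
pics
top 555.1497350755253 555.1497350755253 304.3323445662347 236.057550902008 ['frame', 'fx', 'fy', 'cx', 'cy', 'cam_to_world']
[[0.0171, 0.9954, -0.0943, 0.4493], [-0.9996, 0.0151, -0.0219, -0.0935], [-0.0204, 0.0946, 0.9953, 1.484], [0.0, 0.0, 0.0, 1.0]]
scene 452.51488604190257 452.51488604190257 315.9324581941294 241.90990688632223 ['frame', 'fx', 'fy', 'cx', 'cy', 'cam_to_world']
[[-0.8238, -0.3155, 0.471, 1.1853], [0.5669, -0.4599, 0.6835, 0.7891], [0.001, 0.83, 0.5577, 0.7736], [0.0, 0.0, 0.0, 1.0]]
{'time_s': 0.1, 'joint_pos': array([-1.34458352e+00,  4.91513511e-01,  1.55941694e+00, -1.36109729e-06,
        1.09167540e+00, -1.05603515e-01]), 'joint_velocities': array([ 0.00133292, -0.00277177, -0.00116377, -0.00105899, -0.00062323,
       -0.00099534]), 'effort': array([ 2.81986540e-03, -6.13623905e+01, -2.58604127e+01,  6.94116438e-02,
        4.70617425e-02, -6.86133808e-05]), 'tcp_pos': array([ 0.20356952, -0.59068344,  0.21410155]), 'ee_rot': array([-3.09745720e+00, -5.18661987e-01,  9.77799907e-05]), 'contact_force': array([ 0.65190456, -0.48659059, -0.58014014]), 'wrist_torque': array([-0.00236066, -0.00317931, -0.02262473]), 'grip_force': 0.0, 'gripper_width': 1.0018352707120637} 0.0188
```

View pics/top0.png

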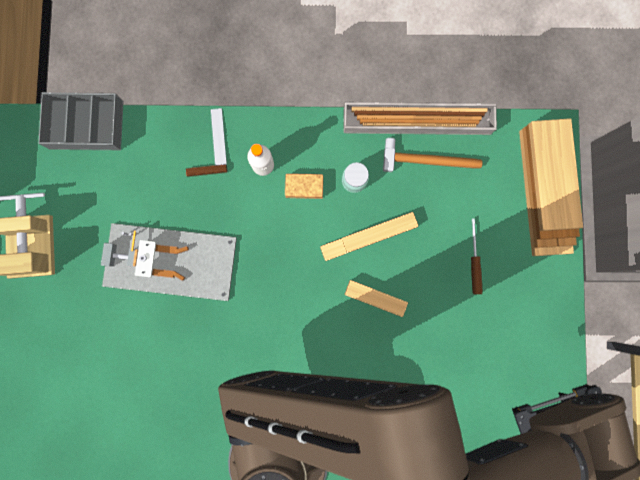

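View pics/scene0.png

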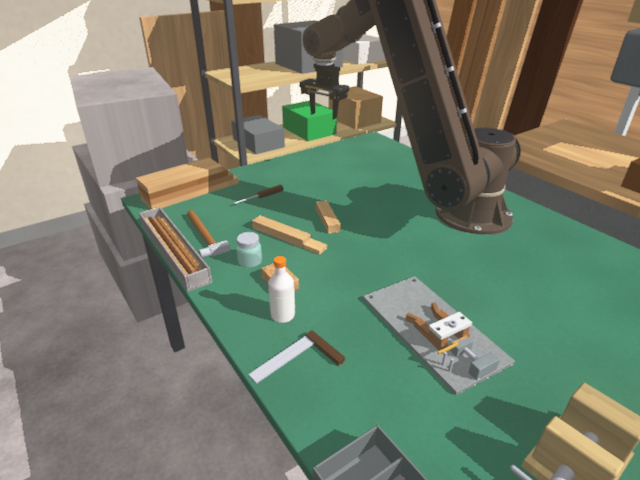

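The top view shows the rail from about (323,253) to (416,220), with its lap at the left end. The jig is at (104–238, 222–300), feeding to image left. I'll enlarge both for exact corners.

Run:
```python
import cv2,numpy as np
f=cv2.imread("pics/top0.png")
a=cv2.resize(f[210:310,95:245],None,fx=5.3,fy=5.3,interpolation=cv2.INTER_CUBIC)[:, :800]
b=cv2.resize(f[205:265,315:425],None,fx=7,fy=7,interpolation=cv2.INTER_CUBIC)
cv2.imwrite("pics/jig1.png",a);cv2.imwrite("pics/rail1.png",b)
```

```text
(no output)
```

View pics/jig1.png

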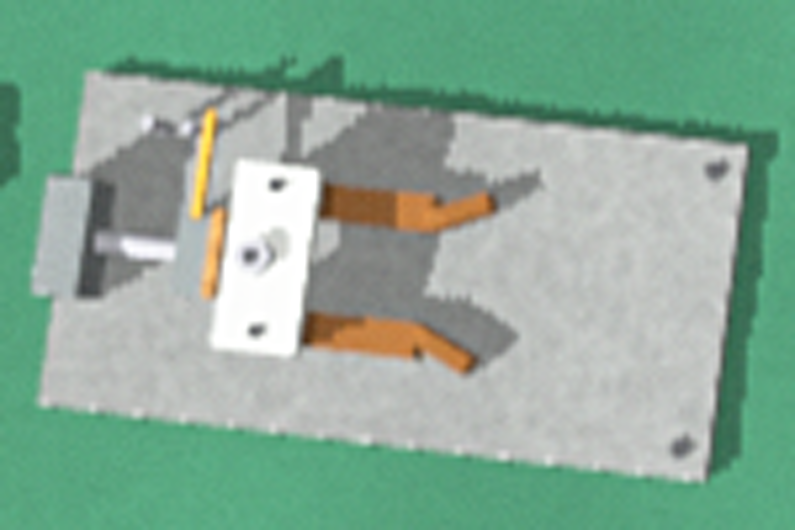

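View pics/rail1.png

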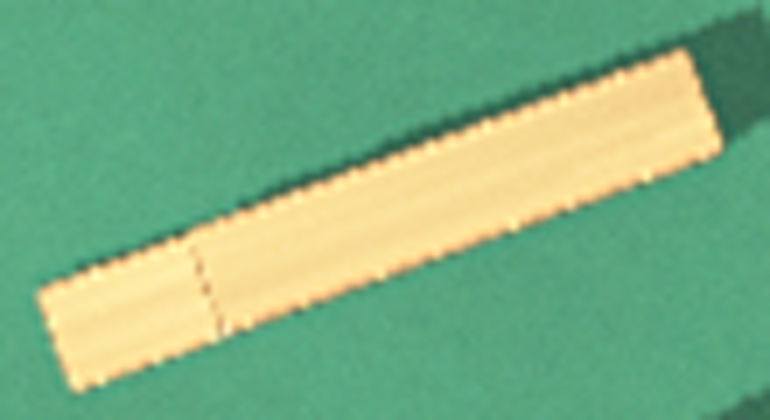

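```bash
cat > h.py <<'E'
import numpy as np
from scipy.optimize import least_squares
def proj(c,P):
    T=np.asarray(c["cam_to_world"]);q=(np.asarray(P)-T[:3,3])@T[:3,:3]
    return np.c_[c["cx"]+c["fx"]*q[:,0]/-q[:,2], c["cy"]-c["fy"]*q[:,1]/-q[:,2]]
def place(p,L,z0=0):
    c,s=np.cos(p[2]),np.sin(p[2]);L=np.asarray(L,float)
    return np.c_[p[0]+c*L[:,0]-s*L[:,1],p[1]+s*L[:,0]+c*L[:,1],L[:,2]+z0]
def fit(c,px,L,g,z0=0):
    r=least_squares(lambda p:(proj(c,place(p,L,z0))-px).ravel(),g)
    return r.x,r.fun
JL=[(.17,-.085,.012),(-.17,-.085,.012),(-.17,.085,.012),(.17,.085,.012)]
RL=[(-.13,-.02,.03),(-.13,.02,.03),(.13,-.02,.015),(.13,.02,.015),(.07,-.02,.03),(.07,.02,.03)]
E
python3 - <<'E'
from h import *; from bench import camera,robot
c=camera("top")
J,e=fit(c,np.array([(88,70),(748,147),(706,481),(40,404)])/5.3+[95,210],JL,[.4,.3,1.57]);print("jig",J,np.rad2deg(J[2]),e.round(1))
R,e=fit(c,np.array([(685,48),(722,150),(37,290),(75,392),(193,237),(223,335)])/7+[315,205],RL,[.4,-.2,1.9]);print("rail",R,np.rad2deg(R[2]),e.round(1))
for n,L,p in(("mouth",(-.02,0,.012),J),("end stop",(.1,0,.012),J),("nose",(.13,0,0),R)):print(n,place(p,[L]))
from scipy.spatial.transform import Rotation as Ro
s=robot.get_state();print(Ro.from_rotvec(s["ee_rot"]).as_matrix().round(3))
E
```

```text
jig [0.51444105 0.29733264 1.47286424] 84.38890497870713 [-0.2 -0.   0.4 -0.3  0.2  0.3 -0.5  0. ]
rail [ 0.58888956 -0.23251442  1.94219097] 111.2793458507213 [ 0.1  0.2  0.4 -0.2  0.   0.4 -0.1 -0.  -0.8 -0.4  0.3 -0.1]
mouth [[0.51248553 0.27742847 0.012     ]]
end stop [[0.52421861 0.39685349 0.012     ]]
nose [[ 0.54171056 -0.11137755  0.        ]]
[[ 0.945  0.326 -0.   ]
 [ 0.326 -0.945  0.001]
 [ 0.    -0.001 -1.   ]]
```

```bash
cat >> h.py <<'E'
from scipy.spatial.transform import Rotation as Ro
J=[0.51444,0.29733,1.47286];R=[0.58889,-0.23251,1.94219]
def go(p,yang):
    "shift/turn in tool axes to TCP p, pointing down with tool y at angle yang (rad)"
    from bench import robot
    s=robot.get_state();A=Ro.from_rotvec(s["ee_rot"])
    y=np.array([np.cos(yang),np.sin(yang),0]);z=np.array([0,0,-1.])
    B=Ro.from_matrix(np.c_[np.cross(y,z),y,z])
    print("shift",(A.inv().apply(np.asarray(p)-s["tcp_pos"])).round(4),"turn",(A.inv()*B).as_rotvec(degrees=True).round(2),"tcp",s["tcp_pos"].round(4),"t",s["time_s"],"f",s["contact_force"].round(1))
E
python3 - <<'E'
from h import *
g=place(R,[(-.05,0,.12)])[0];print(g);go(g,R[2]-np.pi/2)
E
```

```text
[ 0.60703572 -0.27910112  0.12      ]
shift [ 0.483  -0.1631  0.0944] turn [-3.000e-02 -4.000e-02 -9.227e+01] tcp [ 0.2036 -0.5907  0.2142] t 0.15 f [-0.1 -0.  -0.2]
```

```bash
python3 -m handwheel '[0.05,-0.017,0,0,0,-10,0.0951, 0.1,-0.034,0,0,0,-20,0.0951, 0.15,-0.051,0.01,0,0,-30,0.0951, 0.2,-0.068,0.02,0,0,-40,0.0951, 0.25,-0.085,0.03,0,0,-50,0.0951, 0.31,-0.105,0.04,0,0,-60,0.0951, 0.37,-0.125,0.06,0,0,-70,0.0951, 0.43,-0.145,0.08,0,0,-80,0.0951, 0.483,-0.163,0.094,0,0,-90,0.0951, 0.483,-0.163,0.094,0,0,-92.3,0.0951]' 40
python3 - <<'E'
from h import *
from bench import camera;import cv2
g=place(R,[(-.05,0,.006)])[0];go(g,R[2]-np.pi/2)
c=camera("wrist");cv2.imwrite("pics/w1.png",c["frame"]);print(proj(c,place(R,RL)).round(0).tolist())
E
```

```text
time_s: 1.4
tcp_pos: [0.6091, -0.2763, 0.1187]
ee_rot: [-1.762, -2.598, -0.0]
contact_force: [-0.4, 0.1, -0.5]
gripper_width: 1.003
grip_force: 0.0
shift [-0.0021 -0.0028  0.1127] turn [-0.07 -0.11  0.43] tcp [ 0.6091 -0.2763  0.1187] t 1.4 f [-0.4  0.1 -0.5]
[[340.0, 340.0], [291.0, 340.0], [349.0, -22.0], [288.0, -22.0], [348.0, 74.0], [287.0, 74.0]]
```

View pics/w1.png

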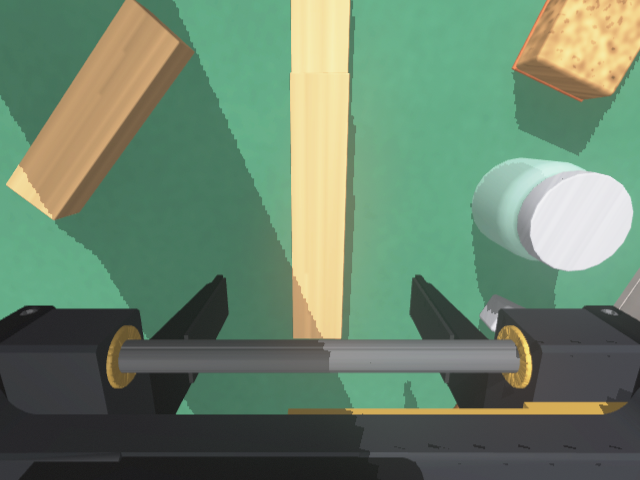

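The wrist view shows the rail between the open fingers, with the lap seam at (291–350, 74) against a predicted (287–348, 74). I'll descend and close.

```bash
python3 -m handwheel '[0,0,0.03,0,0,0,0.0951, 0,0,0.06,0,0,0,0.0951, 0,0,0.09,0,0,0,0.0951, 0,0,0.105,0,0,0,0.0951, 0,0,0.114,0,0,0,0.0951, 0,0,0.114,0,0,0,0.0951, 0,0,0.114,0,0,0,0.03, 0,0,0.114,0,0,0,0.03, 0,0,0.114,0,0,0,0.03, 0,0,0.114,0,0,0,0.03]' 40
python3 - <<'E'
from h import *
g=place(R,[(-.05,0,.006)])[0];go(g,R[2]-np.pi/2)
E
```

```text
time_s: 2.7
tcp_pos: [0.6072, -0.2795, 0.0068]
ee_rot: [1.772, 2.594, -0.0]
contact_force: [0.3, 0.7, -0.8]
gripper_width: 0.635
grip_force: 0.0
shift [ 0.0004 -0.0001  0.0008] turn [0.01 0.02 0.04] tcp [ 0.6072 -0.2795  0.0068] t 2.7 f [ 0.3  0.7 -0.8]
```

```bash
python3 -m handwheel '[0,0,0,0,0,0,0.03, 0,0,0,0,0,0,0.03, 0,0,0,0,0,0,0.03, 0,0,0,0,0,0,0.03, 0,0,0,0,0,0,0.03, 0,0,0,0,0,0,0.03, 0,0,-0.01,0,0,0,0.03, 0,0,-0.03,0,0,0,0.03, 0,0,-0.055,0,0,0,0.03, 0,0,-0.08,0,0,0,0.03]' 40
python3 - <<'E'
from h import *
g=place(J,[(-.09-.18,0,.085)])[0];print(g);go(g,J[2]-np.pi/2)
E
```

```text
time_s: 3.95
tcp_pos: [0.6073, -0.2796, 0.0889]
ee_rot: [1.772, 2.593, -0.0]
contact_force: [0.0, -0.5, -1.2]
gripper_width: 0.417
grip_force: 39.9
[0.48803944 0.02862382 0.085     ]
shift [0.3304 0.0009 0.0036] turn [ 0.05  0.04 26.92] tcp [ 0.6073 -0.2796  0.0889] t 3.95 f [ 0.  -0.5 -1.2]
```

```bash
python3 -m handwheel '[0.03,0,0,0,0,3,0.03, 0.07,0,0,0,0,7,0.03, 0.11,0,0,0,0,11,0.03, 0.15,0,0,0,0,15,0.03, 0.19,0,0,0,0,18,0.03, 0.23,0,0,0,0,21,0.03, 0.27,0,0,0,0,24,0.03, 0.30,0,0,0,0,26,0.03, 0.32,0,0,0,0,27,0.03, 0.33,0.001,0,0,0,27,0.03]' 40
python3 - <<'E'
from h import *
from bench import camera;import cv2
g=place(J,[(-.09-.18,0,.085)])[0];go(g,J[2]-np.pi/2)
c=camera("top");f=c["frame"]
print(proj(c,place([*place(J,[(-.22,0,0)])[0][:2],J[2]],RL,.079)).round(1).tolist())
cv2.imwrite("pics/top2.png",cv2.resize(f[200:320,95:295],None,fx=4,fy=4,interpolation=cv2.INTER_CUBIC))
E
```

```text
time_s: 5.2
tcp_pos: [0.4882, 0.0291, 0.0878]
ee_rot: [2.327, 2.109, 0.001]
contact_force: [-0.0, -0.4, -2.5]
gripper_width: 0.419
grip_force: 39.9
shift [-0.0005 -0.0001  0.0028] turn [ 0.09  0.   -0.02] tcp [0.4882 0.0291 0.0878] t 5.2 f [-0.  -0.4 -2.5]
[[299.6, 267.9], [297.7, 284.1], [197.2, 256.4], [195.1, 272.2], [219.8, 258.8], [217.7, 274.8]]
```

View pics/top2.png

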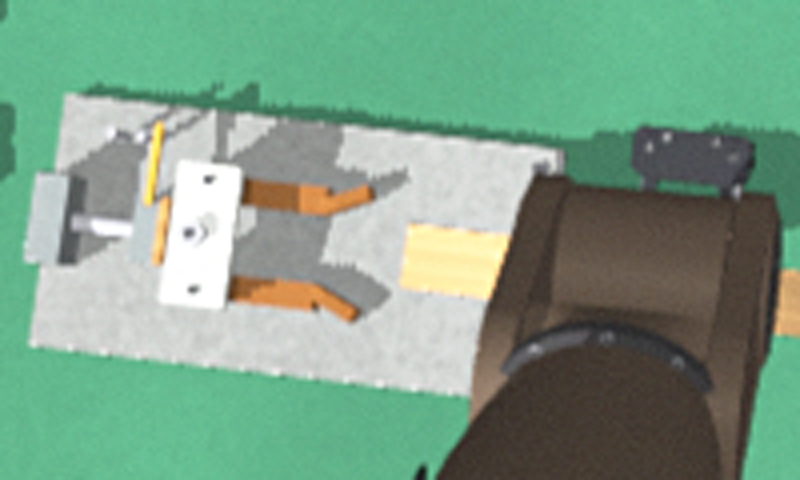

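The nose corners at (197.5,256.5) and (195.2,272) match the prediction to within 1 px, so the rail is in line with the guides. Next I lower it.

```bash
python3 -m handwheel '[0,0,0.015,0,0,0,0.03, 0,0,0.03,0,0,0,0.03, 0,0,0.045,0,0,0,0.03, 0,0,0.055,0,0,0,0.03, 0,0,0.06,0,0,0,0.03, 0,0,0.063,0,0,0,0.03, 0,0,0.063,0,0,0,0.03, 0,0,0.063,0,0,0,0.03, 0,0,0.063,0,0,0,0.03, 0,0,0.063,0,0,0,0.03]' 40
python3 - <<'E'
from h import *
go(place(J,[(.06-.18,0,.0195)])[0],J[2]-np.pi/2)
E
```

```text
time_s: 6.5
tcp_pos: [0.4882, 0.0283, 0.0238]
ee_rot: [2.329, 2.108, 0.0]
contact_force: [-0.2, 0.7, -1.3]
gripper_width: 0.419
grip_force: 39.9
shift [ 0.1503 -0.0004  0.0043] turn [ 0.02  0.   -0.07] tcp [0.4882 0.0283 0.0238] t 6.5 f [-0.2  0.7 -1.3]
```

```bash
python3 -m handwheel '[0,0,0.002,0,0,0,0.03, 0,0,0.004,0,0,0,0.03, 0.015,0,0.004,0,0,0,0.03, 0.035,0,0.004,0,0,0,0.03, 0.055,0,0.004,0,0,0,0.03, 0.075,0,0.004,0,0,0,0.03, 0.095,0,0.004,0,0,0,0.03, 0.115,0,0.004,0,0,0,0.03, 0.135,0,0.004,0,0,0,0.03, 0.15,0,0.004,0,0,0,0.03]' 40
python3 - <<'E'
from h import *
go(place(J,[(.10-.18,0,.0195)])[0],J[2]-np.pi/2)
E
```

```text
time_s: 7.75
tcp_pos: [0.503, 0.179, 0.0196]
ee_rot: [2.328, 2.109, -0.0]
contact_force: [-0.2, -0.9, -0.7]
gripper_width: 0.416
grip_force: 39.9
shift [ 0.0388 -0.0002  0.0001] turn [-0.    0.01 -0.04] tcp [0.503  0.179  0.0196] t 7.75 f [-0.2 -0.9 -0.7]
```

No guide contact so far. Now I push about 39 mm gently, to 20 mm of stop travel.

```bash
python3 -m handwheel '[0.005,0,0,0,0,0,0.03, 0.01,0,0,0,0,0,0.03, 0.015,0,0,0,0,0,0.03, 0.02,0,0,0,0,0,0.03, 0.024,0,0,0,0,0,0.03, 0.028,0,0,0,0,0,0.03, 0.032,0,0,0,0,0,0.03, 0.036,0,0,0,0,0,0.03, 0.039,0,0,0,0,0,0.03, 0.039,0,0,0,0,0,0.03]' 40
python3 - <<'E'
from h import *
from bench import camera,robot;import cv2
go(place(J,[(.10-.18,0,.0195)])[0],J[2]-np.pi/2)
print(robot.get_state()["contact_force"])
f=camera("top")["frame"]
cv2.imwrite("pics/top3.png",cv2.resize(f[210:310,95:245],None,fx=5.3,fy=5.3,interpolation=cv2.INTER_CUBIC))
f=camera("scene")["frame"]
cv2.imwrite("pics/sc3.png",cv2.resize(f[260:400,340:540],None,fx=4,fy=4,interpolation=cv2.INTER_CUBIC))
E
```

```text
time_s: 9.0
tcp_pos: [0.5068, 0.216, 0.0195]
ee_rot: [2.329, 2.108, -0.002]
contact_force: [-0.1, -9.7, -1.1]
gripper_width: 0.419
grip_force: 39.9
shift [ 0.0017 -0.0004  0.    ] turn [-0.03  0.05 -0.08] tcp [0.5068 0.216  0.0195] t 9.0 f [-0.1 -9.7 -1.1]
[-0.08347162 -9.71106717 -1.11894157]
```

View pics/top3.png

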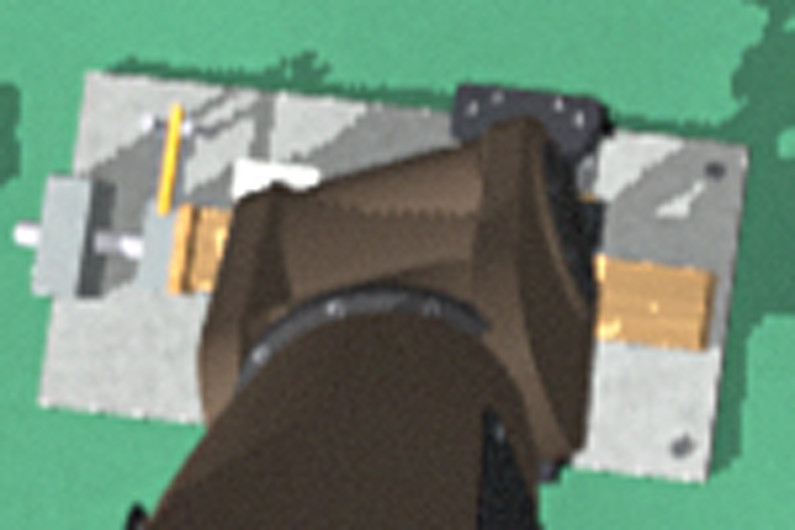

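View pics/sc3.png

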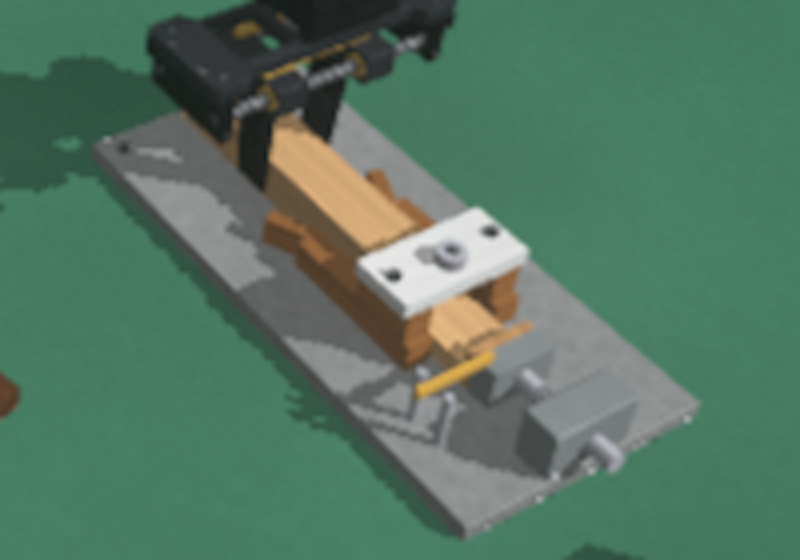

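Both views show the pointer midway between the pins: it is at (172,150) in the top crop, about 17 mm of push, and the reading is 9.7 N. The rail lies flat under the bridge. I'll settle once, then hand in.

```bash
python3 -m handwheel '[0,0,0,0,0,0,0.03, 0,0,0,0,0,0,0.03, 0,0,0,0,0,0,0.03, 0,0,0,0,0,0,0.03, 0,0,0,0,0,0,0.03, 0,0,0,0,0,0,0.03, 0,0,0,0,0,0,0.03, 0,0,0,0,0,0,0.03, 0,0,0,0,0,0,0.03, 0,0,0,0,0,0,0.03]' 40
python3 - <<'E'
from bench import robot,order
f=robot.get_state()["contact_force"];print(f)
if 7<-f[1]<13: print(order.finish_job())
E
```

```text
time_s: 10.35
tcp_pos: [0.5068, 0.2158, 0.0195]
ee_rot: [2.329, 2.108, -0.002]
contact_force: [0.2, -7.9, -1.0]
gripper_width: 0.418
grip_force: 39.9
[ 0.19157727 -7.94490645 -1.03679748]
the job is handed in; nothing more can be done
None
```

The rail is held flat under the bridge against the sprung stop, with the pointer between the pins and the push last read at 7.9 N (9.7 N just before, so a little under the 10 N asked); I handed the job in at about 10 s, and no verdict came back.

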